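# Tip the printing blocks into the storage box and stack the empty tray

### The arm

A 6-joint arm with a two-finger parallel gripper is mounted at the origin on the work surface. World frame = base frame: x ahead of the robot, y to its left, z up, the work surface at z = 0. Lengths are in m, angles in rad, forces in N, time in s.
With the tool pointing down it reaches from about 0.4 to 0.925 m from the base axis. Payload 3.4 kg.
Tool frame: the origin (TCP) lies at the very end of the fingers, on their centre line; the grasp point (between the pads) lies 19 mm behind it; z points along the fingers, y is the line along which they close (so a half turn about z gives the same grasp; the last joint's range is limited). The gripper opens to 85 mm and grips with 20 to 120 N. Pads are 22 mm wide; open, the fingers measure 114 mm over their backs; the gripper's body (76 mm by 85 mm) begins 54 mm behind the grasp point. The pads swing forward as they close: fully open they stand 13 mm farther back than shut.
Start: joints at [-1.319, 0.307, 1.506, -0, 1.328, -0.073], TCP at [0.184, -0.545, 0.231] pointing down, gripper open.
Joint ranges: [-3.12, 3.12], [-1.05, 2.28], [0.14, 2.33], [-1.42, 4.57], [0.1, 2.73], [-2.68, 2.68]. Speed limits (rad/s): [2.57, 2.57, 3.14, 3.14, 3.14, 3.14].

### API

Orientations are given as a rotation vector (axis times angle).
In Python, from plant import env gives the robot as it stands.
- The arm moves only by the shell command python3 -m creep 'ROWS' [FORCE]. ROWS is a JSON object of lists of equal length, an entry for each row: "delta_pos": the shift along the tool's x, y, z in mm, a list of three; "turn": the turn about the tool's z in degrees; "gripper": the finger opening in mm, from 0 to 85.4. In form: {"delta_pos": [[tx, ty, tz], ...], "turn": [turn, ...], "gripper": [gripper, ...]}. A call has 1 to 20 rows; each row is the pose to reach, as a shift and turn from the pose commanded when the call began, along the tool's axes at that moment; what a row does not reach only later rows make up. A row lasts 1/12 s, in which the tool goes at most 41.7 mm and 7.16 degrees, less where a joint would pass 70% of its speed; a pose out of reach is approached as far as the arm can. A call with a gripper value outside its range is refused whole. The fingers move at their own pace and stop on an object; FORCE is the grip in N (left out, the last holds). Time passes only in rows, so rows that repeat a pose let the fingers close. It gives the time, the measured TCP pose, the force and the opening at its end, in the units of the state.
- env.read_state(): the state, without advancing time (a new reading comes with each control period).
- env.get_image(name): name is "scene" or "top" or "wrist"; returns a dict with "img" (480x640x3 uint8, blue, green, red), "depth" (480x640 float32, m along the optical axis (not along the pixel's ray), 0 where there is no reading), "mtx" (3x3 intrinsics, pixels), "rvec" (rotation vector, rad) and "tvec" (3), from world to camera coordinates, as OpenCV has them; the wrist camera has in their place "mount" (4x4, takes a point from camera to tool coordinates, whose origin is the TCP and whose axes are the flange's). Camera axes: x right, y down, z forward; pixel columns grow to the right and rows downward; lengths in m; the calibration is good to about 2 mm. A picture is of the moment at which its call begins: read the wrist's pose just before it.
- env.hand_in(): hands the job in, once; it reports no verdict.
The state is a dict: "time": time; "qpos": joint angles; "joint_vel": joint speeds; "effort": joint torques, N m; "position": TCP position; "tool_rot": TCP orientation; "force": force on the tool from outside, world axes, zero at the start; "ft_torque": the same for the moment, N m; "gripper_width": finger opening in m.
Only numpy, scipy, OpenCV 4.12 (cv2) and the standard library are available. Lean on these libraries where they do the work, as an engineer would, in place of code of your own. Each camera call takes 0.05 s, during which the arm holds its last target. There are 200 camera calls.

### The job

Carry the handled wooden tray over to the open storage box and tip it so that all four printing blocks slide into the box. Then stack the empty tray the right way up on the plain base tray, with its foot fully down inside the base's rim, and let go. Leave the paperweight and the pen pot alone.

Things in the scene. Friction and masses are not known exactly. Their poses are not given: they have to be found in the camera images.
- tray: Loose plywood caddy tray with a bridge handle, 200 (x) x 140 (y) mm, about 0.25 kg, carrying the four blocks. Origin: centre of its foot's underside, z up. Open end at -x, at the start roughly towards the robot; side walls (6 mm, outer faces y = +/-70 mm) and back wall (at x = +100 mm) reach z = 56 mm. Level inner floor at z = 16 mm; block tops at 42 mm.
- tray_bar (a point): Centre of the tray's handle bar, 115 mm above the tray's origin; axes as the tray's. The bar runs along y over the tray's middle, 14 mm thick in x, 26 mm high, 128 mm free between its two upright posts (22 mm wide in x).
- tray_lip (a point): Middle of the pouring lip, x = -100, y = 0, z = 26 mm from the tray's origin; axes as the tray's. The inner floor slopes up 15 degrees to it over the last 40 mm. The wood is smooth (friction about 0.3): the blocks run out over the lip when the tray is tipped lip-down some 30 to 35 degrees; 45 is ample.
- tray_foot (a point): Centre of the top of the tray's foot, 12 mm above the tray's origin; axes as the tray's. The foot is 12 mm deep with cut corners, 178 x 118 mm at the top tapering to 168 x 108 mm at its underside; the 200 x 140 mm bottom overhangs it all round.
- base: Plain empty plywood base tray, no handle, fixed, 200 (x) x 140 (y) x 55 mm high, walls 6 mm (opening 188 x 128 mm). Origin: centre of its underside, on the table; z up. The handled tray stacks on it, long sides together, either way round: its foot drops 12 mm into the opening (5 mm play each side), its bottom rests on the rim, its origin then 43 mm above the base's.
- box: Open grey storage box with a metal label frame on its -x side, fixed, 230 x 230 x 110 mm high, walls and floor 5 mm. Origin: centre of its underside on the table; z up.
- block1: Loose wooden hand printing block with a pattern of three dots on its face, 60 (x) x 40 (y) x 26 mm, about 40 g, lying face up in the tray at the start. Origin: centre of its underside.
- block2: Loose wooden hand printing block with a pattern of slanting bars on its face, 60 (x) x 40 (y) x 26 mm, about 40 g, lying face up in the tray at the start. Origin: centre of its underside.
- block3: Loose wooden hand printing block with a pattern of a ring on its face, 60 (x) x 40 (y) x 26 mm, about 40 g, lying face up in the tray at the start. Origin: centre of its underside.
- block4: Loose wooden hand printing block with a pattern of three long stripes on its face, 60 (x) x 40 (y) x 26 mm, about 40 g, lying face up in the tray at the start. Origin: centre of its underside.
- paperweight: Loose green glass paperweight, 80 mm across, 57 mm high, standing beyond the work; leave alone. Origin: centre of its underside.
- penpot: Loose dark steel pen pot, 72 mm across, with pencils up to 170 mm high, standing beyond the work; leave alone. Origin: centre of its underside.
There are look-alikes about, which are no part of the job. What is meant by the tray is not blue, and is the larger of those in its own colour.

How it is judged:
By the outcome, as a careful person would: the job done as asked, in the order asked, and still so for the second after the job is handed in, with the robot touching nothing.
It also fails if it takes over 66 s, if anything falls off the work surface, if the arm or the gripper's body presses on something with over 40 N, if the wrist force passes 120 N, or if a joint passes its speed limit or range.

## Working session

There is one attempt and no reset: what is moved stays moved. The work goes in short steps, Python scripts to look and compute and a shell command to move; the robot and the scene stay as the last step left them, time stands still between calls to the robot, and variables do not carry over. Pictures are saved under pics/ and viewed, on a budget of 10 in all, crops included, one or two more only if the job needs it, and the job is handed in when it is done.

```bash
ls; mkdir -p pics; cat > h.py <<'E'
import numpy as np,cv2
from plant import env
from scipy.spatial.transform import Rotation as R
def get(n):
    s=env.read_state(); d=env.get_image(n)
    if n=='wrist':
        T=np.eye(4);T[:3,:3]=R.from_rotvec(s['tool_rot']).as_matrix();T[:3,3]=s['position']
        d['T']=T@d['mount']
    else:
        Rm=cv2.Rodrigues(np.array(d['rvec']))[0];T=np.eye(4);T[:3,:3]=Rm.T;T[:3,3]=-Rm.T@np.array(d['tvec']).ravel();d['T']=T
    return d
def cloud(d):
    v,u=np.mgrid[:480,:640];K=d['mtx'];z=d['depth']
    p=np.stack([(u-K[0,2])/K[0,0]*z,(v-K[1,2])/K[1,1]*z,z],-1)
    P=p@d['T'][:3,:3].T+d['T'][:3,3];P[z==0]=np.nan;return P
def ray(d,u,v,h):
    K=d['mtx'];r=d['T'][:3,:3]@np.array([(u-K[0,2])/K[0,0],(v-K[1,2])/K[1,1],1]);c=d['T'][:3,3]
    return c+r*(h-c[2])/r[2]
E
python3 - <<'E'
from h import *
for n in ['top','scene']:
    d=get(n);cv2.imwrite(f'pics/{n}0.png',d['img']);np.save(f'{n}0.npy',cloud(d));print(n,d['T'].round(3).tolist())
s=env.read_state();print(s)
E
```

```text
pics
top [[0.021, -0.997, 0.07, 0.372], [-1.0, -0.022, -0.007, 0.056], [0.008, -0.069, -0.998, 1.352], [0.0, 0.0, 0.0, 1.0]]
scene [[-0.777, 0.416, -0.473, 0.943], [0.629, 0.496, -0.598, 0.648], [-0.014, -0.762, -0.647, 0.741], [0.0, 0.0, 0.0, 1.0]]
{'time': 0.1, 'qpos': array([-1.31853041e+00,  3.07499232e-01,  1.50752200e+00, -3.81409644e-06,
        1.32836105e+00, -7.35155141e-02]), 'joint_vel': array([-0.00022413, -0.00254702, -0.00305403,  0.00014651, -0.00012898,
        0.00035775]), 'effort': array([ 5.09549973e-04, -4.58528674e+01, -2.52607155e+01, -1.97788686e-04,
        5.57853593e-03, -3.80221209e-06]), 'position': array([ 0.18384523, -0.54418443,  0.23048036]), 'tool_rot': array([-3.09824738e+00, -5.09188671e-01,  2.56557458e-04]), 'force': array([-0.13234759,  0.34760973,  0.17090505]), 'ft_torque': array([-0.00826879,  0.01630863,  0.00063685]), 'gripper_width': 0.08524388826578079}
```

View pics/top0.png

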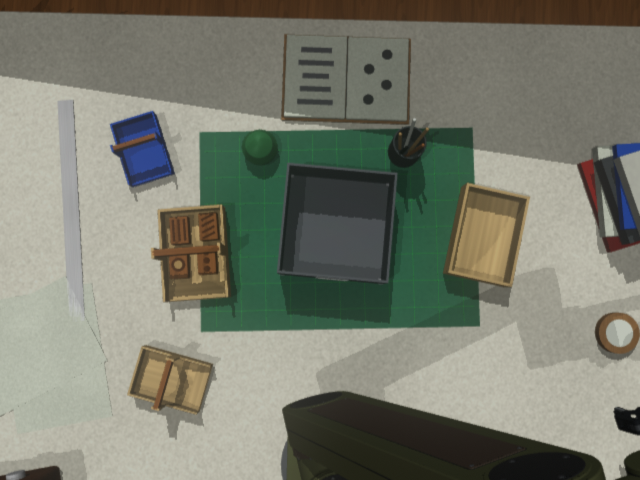

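View pics/scene0.png

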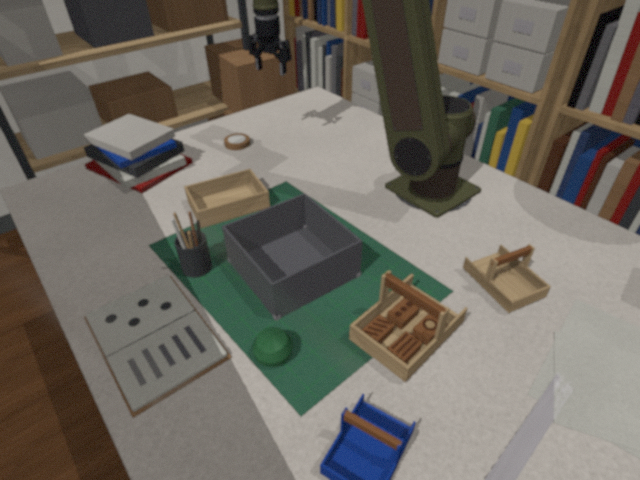

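Candidates for the tray in the top image: small wooden caddy (172,380), blue caddy (142,150), and large wooden caddy with the blocks (193,253). The large one fits: it isn't blue and it's the larger of the two wooden ones. The box is at (338,222) and the plain base at (488,235). Next I'll measure these and check one enlarged crop.

```bash
python3 - <<'E'
from h import *
img=cv2.imread('pics/top0.png');P=np.load('top0.npy')
c=img[190:310,140:250];cv2.imwrite('pics/crop1.png',cv2.resize(c,None,fx=5,fy=5,interpolation=2))
def rect(name,u0,v0,u1,v1,zl,zh):
    Q=P[v0:v1,u0:u1].reshape(-1,3);Q=Q[(Q[:,2]>zl)&(Q[:,2]<zh)]
    r=cv2.minAreaRect((Q[:,:2]*1000).astype(np.float32));print(name,len(Q),np.round(r[0],1),np.round(r[1],1),round(r[2],1),'z',np.percentile(Q[:,2],[5,50,95]).round(3))
rect('tray walls',140,190,250,315,.050,.062)
rect('bar',140,190,250,315,.115,.14)
rect('base rim',430,170,545,300,.048,.062)
rect('box rim',265,150,412,300,.100,.118)
rect('small bar',120,330,230,420,.06,.14)
E
```

```text
tray walls 709 [455.  315.4] [200.  141.3] 5.7 z [0.051 0.055 0.059]
bar 540 [454.3 315.1] [ 21.8 140.1] 5.6 z [0.121 0.127 0.131]
base rim 1004 [ 508.8 -321.9] [142.7 201.1] 78.5 z [0.049 0.054 0.058]
box rim 1243 [545.7   1.1] [241.4 280. ] 86.0 z [0.103 0.109 0.113]
small bar 420 [183.  358.8] [ 18.5 108.9] 75.5 z [0.076 0.097 0.102]
```

View pics/crop1.png

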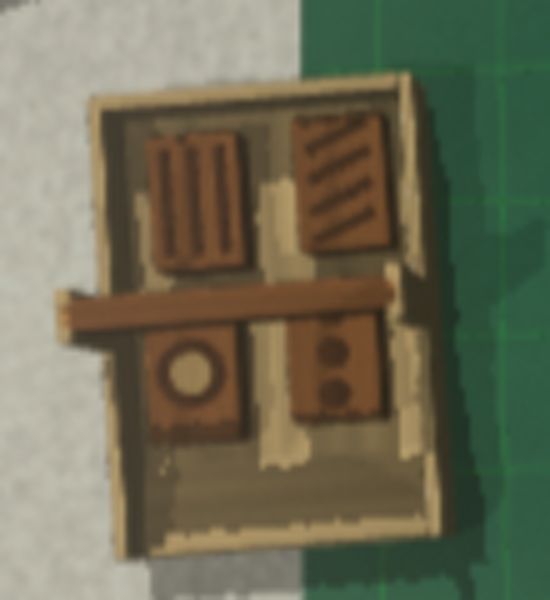

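The crop confirms it: large wooden caddy with stripes, bars, ring and dots blocks, back wall at the top, lip at the bottom of the crop (towards the robot). Now the box rim fit and the approach deltas.

```bash
cat >> h.py <<'E'
def delta(targets,yaw=None):
    "targets world mm; yaw = wanted world yaw of tool y (deg)"
    s=env.read_state();M=R.from_rotvec(s['tool_rot']).as_matrix()
    for t in targets: print('d',(M.T@(np.array(t)-1000*s['position'])).round(1).tolist())
    y0=np.degrees(np.arctan2(M[1,1],M[0,1]));print('yaw tool y',y0.round(1),'tilt z',M[:,2].round(3))
    if yaw is not None: print('turn',[round(-((yaw-y0+k)),1) for k in (0,180,-180)])
E
python3 - <<'E'
from h import *
P=np.load('top0.npy').reshape(-1,3)*1000
m=(P[:,2]>101)&(P[:,2]<118)
Q=P[m&(P[:,0]>400)&(P[:,0]<620)&(abs(P[:,1])<160)]
print(np.round([Q.min(0),Q.max(0)]))
for s,(lo,hi) in {'left':(100,150),'right':(-150,-100)}.items():
    q=Q[(Q[:,1]>lo)&(Q[:,1]<hi)&(Q[:,0]>450)]
    if len(q): 
        k=np.polyfit(q[:,0],q[:,1],1);r=q[:,1]-np.polyval(k,q[:,0]);print(s,k.round(3),'at 545:',np.polyval(k,545).round(1),'res',np.percentile(r,[2,98]).round(1),np.degrees(np.arctan(k[0])).round(1))
q=Q[(Q[:,0]<450)&(abs(Q[:,1])<90)];k=np.polyfit(q[:,1],q[:,0],1);print('near',k,np.polyval(k,0),np.percentile(q[:,0]-np.polyval(k,q[:,1]),[2,98]))
delta([(480,-150,230),(454.5,315.2,200)],5.7)
E
```

```text
[[ 400. -113.  101.]
 [ 620.  130.  117.]]
left [-7.100e-02  1.577e+02] at 545: 119.2 res [-2.4  2.6] -4.0
right [-6.1000e-02 -7.2443e+01] at 545: -105.9 res [-2.8  2.8] -3.5
near [6.95610171e-02 4.07750354e+02] 407.7503539310214 [-2.44892232  2.40191923]
d [406.7, -278.7, 1.0]
d [531.5, -727.5, 31.8]
yaw tool y -71.3 tilt z [-0.     0.002 -1.   ]
turn [np.float64(-77.0), np.float64(-257.0), np.float64(103.0)]
```

```bash
python3 -m creep '{"delta_pos":[[407,-279,1],[407,-279,1],[407,-279,1],[407,-279,1],[407,-279,1],[407,-279,1],[407,-279,1],[407,-279,1],[407,-279,1],[407,-279,1],[407,-279,1],[531,-727,1],[531,-727,1],[531,-727,1],[531,-727,1],[531,-727,1],[531,-727,1],[531,-727,1],[531,-727,1],[531,-727,1]],"turn":[-20,-40,-60,-77,-77,-77,-77,-77,-77,-77,-77,-77,-77,-77,-77,-77,-77,-77,-77,-77],"gripper":[70,70,70,70,70,70,70,70,70,70,70,70,70,70,70,70,70,70,70,70]}' 30
python3 -c "
from h import *
delta([(454.5,315.2,200)],5.7)"
```

```text
time: 1.77
position: [0.4547, 0.1987, 0.2301]
tool_rot: [-2.109, -2.329, 0.001]
force: [0.2, -1.0, -0.0]
gripper_width: 0.07
d [116.0, 11.3, 30.1]
yaw tool y 5.7 tilt z [-0. -0. -1.]
turn [np.float64(-0.0), np.float64(-180.0), np.float64(180.0)]
```

```bash
python3 -m creep '{"delta_pos":[[116,11.5,30],[116,11.5,30],[116,11.5,30],[116,11.5,30],[116,11.5,30]],"turn":[0,0,0,0,0],"gripper":[60,60,60,60,60]}'
python3 - <<'E'
from h import *
d=get('wrist');cv2.imwrite('pics/w1.png',d['img']);P=cloud(d).reshape(-1,3)*1000
Q=P[(P[:,2]>110)&(P[:,2]<140)&(np.hypot(P[:,0]-454,P[:,1]-315)<90)]
r=cv2.minAreaRect(Q[:,:2].astype(np.float32));print(len(Q),r,np.percentile(Q[:,2],[5,50,95]))
delta([(454.5,315.2,97)],5.7)
E
```

```text
time: 2.18
position: [0.4545, 0.3148, 0.1989]
tool_rot: [-2.104, -2.332, 0.004]
force: [-0.1, -0.6, -0.2]
gripper_width: 0.0599
5715 ((454.4206848144531, 313.5999450683594), (21.983142852783203, 140.06260681152344), 5.7075700759887695) [126.80743112 128.5475237  129.62385639]
d [2.0, 0.1, 102.4]
yaw tool y 5.8 tilt z [-0.002 -0.002 -1.   ]
turn [np.float64(0.1), np.float64(-179.9), np.float64(180.1)]
```

View pics/w1.png

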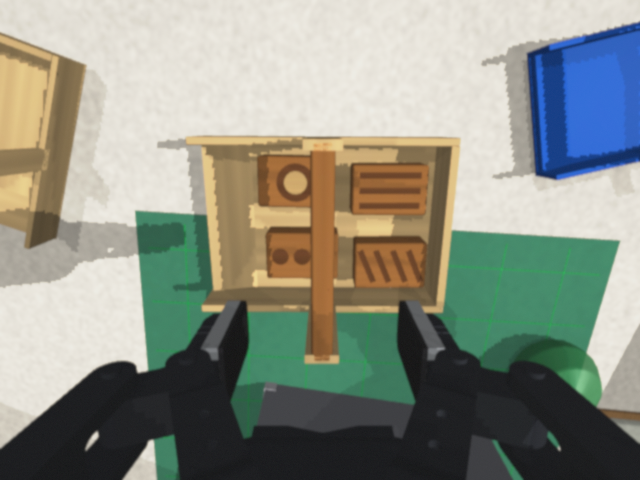

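The wrist view shows the bar (column 322) centred between the fingers (225 and 420). Next: descend, grip and lift.

```bash
python3 -m creep '{"delta_pos":[[-1,0,35],[-1,0,70],[-1,0,95],[-1,0,102],[-1,0,102],[-1,0,102],[-1,0,102],[-1,0,102],[-1,0,102],[-1,0,102],[-1,0,102],[-1,0,102],[-1,0,92],[-1,0,72],[-1,0,52],[-1,0,32],[-1,0,12],[-1,0,-8],[-1,0,-18],[-1,0,-18]],"turn":[0,0,0,0,0,0,0,0,0,0,0,0,0,0,0,0,0,0,0,0],"gripper":[60,60,60,60,60,5,5,5,5,5,5,5,5,5,5,5,5,5,5,5]}' 60
python3 -c "
from h import *
s=env.read_state();print(s['force'],s['gripper_width'],s['position'])"
```

```text
time: 3.9
position: [0.4569, 0.3132, 0.2211]
tool_rot: [2.108, 2.328, 0.008]
force: [-0.3, 1.1, -4.3]
gripper_width: 0.013
[-0.28664088  1.06846611 -4.34894977] 0.012994582469030834 [0.45689522 0.31315608 0.22112597]
```

Full weight is on the gripper (4.3 N) with the opening at 13 mm. Next I turn the tray so its lip faces the box's +y wall and hover there. The tool can't tilt, so I'll hook the foot notch on the rim and pivot the tray about it.

```bash
python3 -c "
from h import *
delta([(534,218,228)],86.1)"
```

```text
d [-102.3, 67.3, -6.8]
yaw tool y 5.7 tilt z [ 0.005  0.003 -1.   ]
turn [np.float64(-80.4), np.float64(-260.4), np.float64(99.6)]
```

```bash
python3 -m creep '{"delta_pos":[[0,0,-10],[0,0,-10],[-10,7,-10],[-20,14,-10],[-30,20,-10],[-40,27,-10],[-50,34,-10],[-60,40,-10],[-70,47,-10],[-80,54,-10],[-90,60,-10],[-98,65,-8],[-102,67,-8],[-102,67,-8],[-102,67,-8],[-102,67,-8],[-102,67,-8]],"turn":[-5,-10,-15,-21,-27,-33,-39,-45,-51,-57,-63,-68,-73,-77,-80.4,-80.4,-80.4],"gripper":[5,5,5,5,5,5,5,5,5,5,5,5,5,5,5,5,5]}'
python3 - <<'E'
from h import *
d=get('top');cv2.imwrite('pics/t2.png',d['img'][110:350,200:420].repeat(2,0).repeat(2,1))
d2=get('scene');cv2.imwrite('pics/s2.png',d2['img'][150:420,180:520].repeat(2,0).repeat(2,1))
P=cloud(d).reshape(-1,3)*1000
Q=P[(P[:,0]>430)&(P[:,0]<640)&(P[:,1]>100)&(P[:,1]<340)]
for z in (150,160,170,180): print(z,((Q[:,2]>z)&(Q[:,2]<z+10)).sum())
q=Q[(Q[:,2]>165)&(Q[:,2]<200)];print(cv2.minAreaRect(q[:,:2].astype(np.float32)),np.percentile(q[:,2],[5,25,50,75,95]))
delta([(534,218,228)],86.1)
E
```

```text
time: 5.32
position: [0.5315, 0.2171, 0.2249]
tool_rot: [-0.11, -3.137, 0.002]
force: [0.8, 0.4, -4.7]
gripper_width: 0.0129
150 296
160 941
170 357
180 248
((531.1626586914062, 219.08566284179688), (200.70477294921875, 140.70970153808594), 85.9251708984375) [165.48885466 166.94026772 170.08698401 179.28399536 182.69325677]
d [-2.1, 0.8, -2.5]
yaw tool y 86.0 tilt z [-0.002 -0.001 -1.   ]
turn [np.float64(-0.1), np.float64(-180.1), np.float64(179.9)]
```

View pics/s2.png

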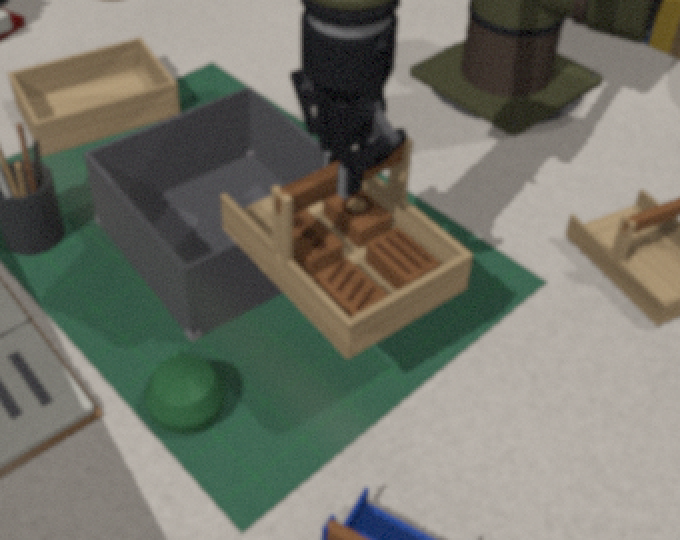

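The tray hangs level at the box's +y wall, lip over the rim and back wall outward. Lowering it gently to rim contact.

```bash
python3 -m creep '{"delta_pos":[[0,-1,8],[0,-1,16],[0,-1,22],[0,-1,25],[0,-1,26],[0,-1,27],[0,-1,28],[0,-1,29],[0,-1,29],[0,-1,29]],"turn":[0,0,0,0,0,0,0,0,0,0],"gripper":[5,5,5,5,5,5,5,5,5,5]}'
python3 -m creep '{"delta_pos":[[0,-1,0],[0,-2,0],[0,-3,0],[0,-4,0],[0,-5,0],[0,-5,0]],"turn":[0,0,0,0,0,0],"gripper":[5,5,5,5,5,5]}'
python3 -c "
from h import *
s=env.read_state();print(s['force'],s['ft_torque'])
delta([(534,218,228)],86.1)"
```

```text
time: 6.25
position: [0.5327, 0.2166, 0.1979]
tool_rot: [0.108, 3.139, 0.001]
force: [0.7, 0.5, -1.9]
gripper_width: 0.0132
time: 6.75
position: [0.5323, 0.2114, 0.1978]
tool_rot: [0.108, 3.139, 0.001]
force: [-0.3, 2.8, 0.3]
gripper_width: 0.0132
[-0.33130421  2.79582624  0.2673128 ] [-0.00952166  0.0406015  -0.00050912]
d [-1.3, 6.7, -30.2]
yaw tool y 86.1 tilt z [ 0.001  0.    -1.   ]
turn [np.float64(-0.0), np.float64(-180.0), np.float64(180.0)]
```

Resting on the rim with the foot against the wall. Testing the first 10° of the pivot at low grip force.

```bash
python3 -m creep '{"delta_pos":[[0,-2,-0.5],[0,-4.5,-2.5],[0,-7,-4.5],[0,-9.5,-6.5],[0,-12,-8],[0,-14.5,-10],[0,-17,-11.5],[0,-19.5,-13],[0,-19.5,-13]],"turn":[0,0,0,0,0,0,0,0,0],"gripper":[5,5,5,5,5,5,5,5,5]}' 20
python3 - <<'E'
from h import *
s=env.read_state();print(s['force'],s['ft_torque'],s['tool_rot'])
d=get('scene');cv2.imwrite('pics/s3.png',d['img'][150:420,180:520].repeat(2,0).repeat(2,1))
P=cloud(get('top')).reshape(-1,3)*1000;n=np.array([.068,.998,0]);o=(P-[527.8,123,0])@n;t=(P-[527.8,123,0])@[.998,-.068,0]
m=(abs(t)>58)&(abs(t)<72)&(o>-5)&(o<200)&(P[:,2]>130)
k=np.polyfit(o[m],P[m,2],1);print(m.sum(),k,np.degrees(np.arctan(k[0])))
E
```

```text
time: 7.5
position: [0.5316, 0.1983, 0.2112]
tool_rot: [0.11, 3.137, 0.022]
force: [0.2, 16.6, -3.4]
gripper_width: 0.0133
[ 0.23584242 16.56150592 -3.36178641] [ 4.2867494  -0.14451914  0.03755261] [0.10986372 3.1374027  0.02177005]
954 [-2.94238639e-01  3.79245111e+02] -16.3959204896268
```

View pics/s3.png

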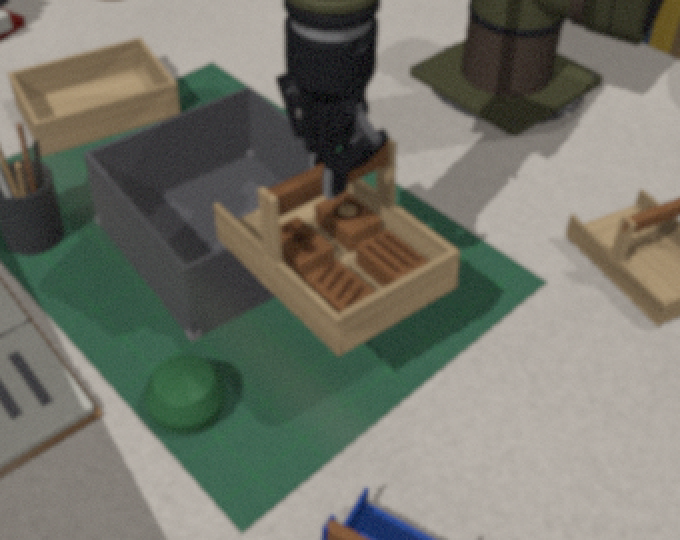

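```bash
python3 - <<'E'
from h import *
P=cloud(get('top')).reshape(-1,3)*1000
c=np.array([527.8,123,0]);o=(P-c)@[.068,.998,0];t=(P-c)@[.998,-.068,0]
for lo in range(-10,200,15):
    r=[]
    for a,b in((-78,-55),(55,78),(-50,50)):
        m=(t>a)&(t<b)&(o>lo)&(o<lo+15)&(P[:,2]<190)&(P[:,2]>60); r+= [m.sum(),*(np.percentile(P[m,2],[10,50,95]).round(0) if m.sum() else [])]
    print(lo,r)
s=env.read_state();print(s['force'],s['ft_torque'],s['position'])
E
```

```text
-10 [np.int64(78), np.float64(110.0), np.float64(128.0), np.float64(160.0), np.int64(70), np.float64(124.0), np.float64(139.0), np.float64(160.0), np.int64(356), np.float64(123.0), np.float64(126.0), np.float64(131.0)]
5 [np.int64(17), np.float64(121.0), np.float64(125.0), np.float64(159.0), np.int64(67), np.float64(123.0), np.float64(141.0), np.float64(163.0), np.int64(338), np.float64(120.0), np.float64(124.0), np.float64(128.0)]
20 [np.int64(0), np.int64(77), np.float64(121.0), np.float64(137.0), np.float64(164.0), np.int64(172), np.float64(119.0), np.float64(121.0), np.float64(126.0)]
35 [np.int64(32), np.float64(124.0), np.float64(154.0), np.float64(164.0), np.int64(70), np.float64(123.0), np.float64(139.0), np.float64(166.0), np.int64(33), np.float64(122.0), np.float64(145.0), np.float64(150.0)]
50 [np.int64(67), np.float64(124.0), np.float64(150.0), np.float64(166.0), np.int64(5), np.float64(123.0), np.float64(124.0), np.float64(131.0), np.int64(93), np.float64(146.0), np.float64(151.0), np.float64(155.0)]
65 [np.int64(61), np.float64(125.0), np.float64(150.0), np.float64(168.
[... 665 characters left out ...]
(153), np.float64(151.0), np.float64(156.0), np.float64(160.0)]
140 [np.int64(65), np.float64(128.0), np.float64(138.0), np.float64(173.0), np.int64(0), np.int64(190), np.float64(130.0), np.float64(156.0), np.float64(161.0)]
155 [np.int64(45), np.float64(129.0), np.float64(134.0), np.float64(175.0), np.int64(0), np.int64(156), np.float64(130.0), np.float64(155.0), np.float64(161.0)]
170 [np.int64(5), np.float64(129.0), np.float64(131.0), np.float64(135.0), np.int64(0), np.int64(195), np.float64(131.0), np.float64(135.0), np.float64(174.0)]
185 [np.int64(0), np.int64(0), np.int64(0)]
[ 1.05652007 14.85390929 -1.84679786] [ 4.1939543  -0.1425772   0.01301542] [0.53160684 0.19860458 0.21105633]
```

The tray has tipped about 5° but also ridden up the foot taper. I'll drop back a few mm and let the fingers open slightly so the bar can turn between the pads.

```bash
cat > m.py <<'E'
from h import *
def tilt():
    P=cloud(get('top')).reshape(-1,3)*1000;c=np.array([527.8,123,0]);o=(P-c)@[.068,.998,0];t=(P-c)@[.998,-.068,0];X=[]
    for lo in range(0,200,5):
        m=(t>-85)&(t<-55)&(o>lo)&(o<lo+5)&(P[:,2]>130)&(P[:,2]<270)
        if m.sum()>6: X.append((lo+2.5,np.percentile(P[m,2],85)))
    X=np.array(X);k=np.polyfit(X[:,0],X[:,1],1)
    for _ in range(4):
        r=X[:,1]-np.polyval(k,X[:,0]);g=abs(r)<max(3,1.2*np.median(abs(r)));k=np.polyfit(X[g,0],X[g,1],1)
    print('tilt',np.degrees(np.arctan(k[0])).round(1),'wall z at o=0,90',np.polyval(k,[0,90]).round(0),'n',g.sum(),len(X))
    s=env.read_state();print(s['force'].round(1),s['ft_torque'].round(2),(s['position']*1000).round(1),s['gripper_width'].round(4),s['tool_rot'].round(3))
if __name__=='__main__': tilt()
E
python3 -m creep '{"delta_pos":[[0,0,2],[0,0,4],[0,0,5],[0,0,5],[0,0,5]],"turn":[0,0,0,0,0],"gripper":[13,13,14.5,14.5,14.5]}' 20; python3 m.py
```

```text
time: 8.07
position: [0.5329, 0.1995, 0.2097]
tool_rot: [0.108, 3.133, 0.024]
force: [-3.2, 18.8, 14.1]
gripper_width: 0.0151
tilt 3.9 wall z at o=0,90 [160. 167.] n 19 26Traceback (most recent call last):
  File "m.py", line 12, in <module>
    if __name__=='__main__': tilt()
                             ~~~~^^
  File "m.py", line 11, in tilt
    s=env.read_state();print(s['force'].round(1),s['ft_torque'].round(2),(s['position']*1000).round(1),s['gripper_width'].round(4),s['tool_rot'].round(3))
                                                                                                       ^^^^^^^^^^^^^^^^^^^^^^^^
AttributeError: 'float' object has no attribute 'round'
```

The bar grip with full pad height resists turning too much: 19 N at only 4°. A better hinge is to hold only the top few mm of the bar, so the tray hangs as a pendulum and turns freely. I'll set it down beside the box and regrip high.

```bash
sed -i "s/s\['gripper_width'\].round(4)/s['gripper_width']/" m.py
python3 -m creep '{"delta_pos":[[0,6,-4],[0,16,-8],[0,32,-8],[0,50,-8],[0,66,-8],[0,66,-8],[0,66,-8]],"turn":[0,0,0,0,0,0,0],"gripper":[13,10,5,5,5,5,5]}' 60
python3 -m creep '{"delta_pos":[[0,0,25],[0,0,50],[0,0,75],[0,0,95],[0,0,105],[0,0,109],[0,0,112],[0,0,114],[0,0,114]],"turn":[0,0,0,0,0,0,0,0,0],"gripper":[5,5,5,5,5,5,5,5,5]}'
python3 -c "
from h import *
s=env.read_state();print(s['force'],s['position'],s['tool_rot'])"
```

```text
time: 8.7
position: [0.5347, 0.258, 0.2123]
tool_rot: [-0.105, -3.138, 0.003]
force: [-0.3, 0.2, -5.1]
gripper_width: 0.0131
time: 9.45
position: [0.5357, 0.2576, 0.101]
tool_rot: [0.108, 3.138, 0.0]
force: [-0.2, -0.3, -3.9]
gripper_width: 0.0128
[-0.16916459 -0.31184281 -3.86349436] [0.53573699 0.25764584 0.10103557] [1.07813998e-01 3.13798920e+00 1.51741720e-04]
```

```bash
python3 -m creep '{"delta_pos":[[0,0,1.5],[0,0,3],[0,0,4],[0,0,5],[0,0,5]],"turn":[0,0,0,0,0],"gripper":[5,5,5,5,5]}'
```

```text
time: 9.87
position: [0.5359, 0.2583, 0.1004]
tool_rot: [0.107, 3.135, 0.003]
force: [-11.2, -2.8, 27.4]
gripper_width: 0.0129
```

```bash
python3 -m creep '{"delta_pos":[[0,0,-4],[0,0,-5],[0,0,-5],[0,0,-5],[0,0,-10],[0,0,-20],[0,0,-24],[0,0,-24],[0,0,-24],[0,0,-24],[0,0,-24],[0,0,-24]],"turn":[0,0,0,0,0,0,0,0,0,0,0,0],"gripper":[13,20,30,30,30,30,30,5,5,5,5,5]}' 60
python3 -m creep '{"delta_pos":[[0,0,-5],[0,0,-10],[0,0,-20],[0,0,-20]],"turn":[0,0,0,0],"gripper":[5,5,5,5]}' 
python3 - <<'E'
from h import *
s=env.read_state();print(s['force'],s['position'],s['tool_rot'])
d=get('scene');cv2.imwrite('pics/s4.png',d['img'][150:420,180:520].repeat(2,0).repeat(2,1))
E
```

```text
time: 10.87
position: [0.5362, 0.2583, 0.1195]
tool_rot: [0.108, 3.137, 0.002]
force: [0.2, 0.1, 5.6]
gripper_width: 0.0118
time: 11.2
position: [0.5356, 0.258, 0.1396]
tool_rot: [0.108, 3.138, 0.001]
force: [1.1, 0.7, -4.0]
gripper_width: 0.012
[ 1.12702601  0.68038557 -4.03884479] [0.53564591 0.25801185 0.13962529] [1.07750320e-01 3.13849638e+00 8.61433157e-04]
```

View pics/s4.png

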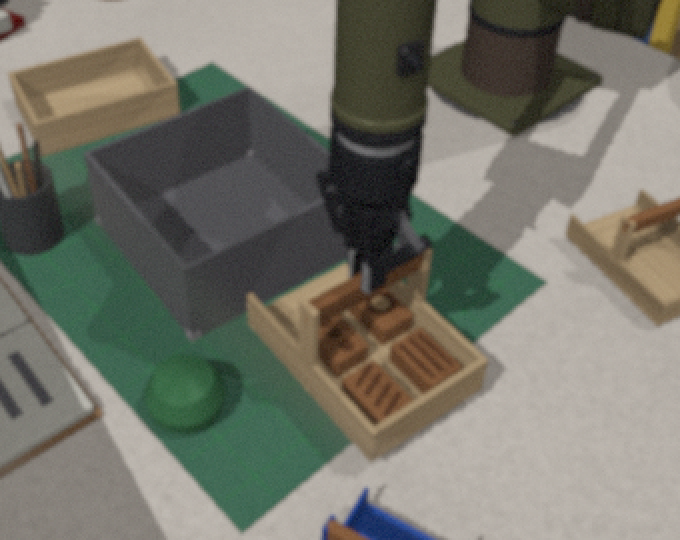

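It's held by the top 8 mm of the bar with the full weight carried. Back to the rim.

```bash
python3 -m creep '{"delta_pos":[[0,0,-20],[0,0,-45],[0,0,-70],[0,0,-90],[0,0,-98],[0,0,-100],[0,-8,-100],[0,-18,-100],[0,-28,-100],[0,-35,-100],[0,-39,-100],[0,-41,-100],[0,-41,-100],[0,-41,-100],[0,-41,-92],[0,-41,-86],[0,-41,-82],[0,-41,-80],[0,-41,-80]],"turn":[0,0,0,0,0,0,0,0,0,0,0,0,0,0,0,0,0,0,0],"gripper":[5,5,5,5,5,5,5,5,5,5,5,5,5,5,5,5,5,5,5]}'; python3 m.py
```

```text
time: 12.83
position: [0.5317, 0.2169, 0.2172]
tool_rot: [-0.107, -3.138, 0.001]
force: [0.2, 0.5, -4.1]
gripper_width: 0.012
tilt -0.7 wall z at o=0,90 [156. 155.] n 24 30
[ 1.7 -0.8 -4.3] [-0.05 -0.08 -0.01] [532.  217.  217.7] 0.011955263883263541 [-1.070e-01 -3.139e+00  1.000e-03]
```

```bash
python3 -m creep '{"delta_pos":[[0,0,1],[0,0,2],[0,-1.5,2.5],[0,-3,2.5],[0,-4.5,2.5],[0,-6,2.5],[0,-7,2.5],[0,-7,2.5]],"turn":[0,0,0,0,0,0,0,0],"gripper":[5,5,5,5,5,5,5,5]}' 30; python3 m.py
```

```text
time: 13.55
position: [0.5325, 0.2109, 0.2169]
tool_rot: [0.108, 3.138, 0.004]
force: [-0.6, 3.9, 2.8]
gripper_width: 0.0122
tilt -0.3 wall z at o=0,90 [155. 154.] n 24 29
[0.3 4.7 3.4] [ 0.74  0.11 -0.  ] [532.5 210.9 216.8] 0.011994727490795491 [0.108 3.138 0.004]
```

```bash
python3 -m creep '{"delta_pos":[[0,-2,-0.5],[0,-4,-1.5],[0,-6,-3],[0,-8,-4],[0,-10,-5],[0,-10,-5.5]],"turn":[0,0,0,0,0,0],"gripper":[5,5,5,5,5,5]}' 25; python3 m.py
```

```text
time: 14.1
position: [0.5322, 0.2033, 0.2229]
tool_rot: [0.108, 3.137, 0.011]
force: [0.2, 9.5, 0.7]
gripper_width: 0.0119
tilt 3.4 wall z at o=0,90 [155. 160.] n 21 27
[ 0.5 10.   2.1] [2.14 0.03 0.01] [532.2 203.3 222.9] 0.011953688679682167 [0.108 3.137 0.011]
```

```bash
python3 -m creep '{"delta_pos":[[0,-2,-1],[0,-4,-2.5],[0,-6,-4],[0,-8,-5],[0,-10,-6],[0,-12,-7],[0,-12,-7]],"turn":[0,0,0,0,0,0,0],"gripper":[5,5,5,5,5,5,5]}' 20; python3 m.py
```

```text
time: 14.73
position: [0.5316, 0.1923, 0.2306]
tool_rot: [0.108, 3.136, 0.015]
force: [-1.5, 12.5, 4.8]
gripper_width: 0.012
tilt 7.5 wall z at o=0,90 [156. 168.] n 17 26
[-0.3 11.9  5.5] [2.73 0.16 0.02] [531.7 192.4 230.5] 0.012009371928236971 [0.108 3.136 0.015]
```

It's pivoting, with the force levelling off around 12 N. Continuing.

```bash
python3 -m creep '{"delta_pos":[[0,-2.5,-1.5],[0,-5,-3],[0,-7.5,-4.5],[0,-10,-6],[0,-12.5,-7],[0,-15,-8],[0,-17.5,-9],[0,-20,-10],[0,-22,-11],[0,-22,-11]],"turn":[0,0,0,0,0,0,0,0,0,0],"gripper":[5,5,5,5,5,5,5,5,5,5]}' 20; python3 m.py
```

```text
time: 15.62
position: [0.5304, 0.1701, 0.2425]
tool_rot: [0.108, 3.134, 0.014]
force: [-1.7, 10.8, 11.0]
gripper_width: 0.0116
tilt 17.2 wall z at o=0,90 [159. 187.] n 17 27
[-2.1 11.1 10.9] [ 2.53  0.32 -0.06] [530.4 170.3 242.5] 0.012117946246743188 [0.108 3.135 0.015]
```

```bash
python3 -m creep '{"delta_pos":[[0,-3,-2],[0,-7,-4],[0,-11,-6],[0,-15,-7.5],[0,-19,-8.5],[0,-23,-9.5],[0,-27,-10],[0,-31,-10.5],[0,-35,-11],[0,-39,-11.5],[0,-43,-12],[0,-47,-12],[0,-50,-12],[0,-50,-12],[0,-50,-12],[0,-50,-12]],"turn":[0,0,0,0,0,0,0,0,0,0,0,0,0,0,0,0],"gripper":[5,5,5,5,5,5,5,5,5,5,5,5,5,5,5,5]}' 20; python3 m.py; python3 - <<'E'
from h import *
d=get('scene');cv2.imwrite('pics/s5.png',d['img'][150:420,180:520].repeat(2,0).repeat(2,1))
E
```

```text
time: 17.0
position: [0.5275, 0.116, 0.2562]
tool_rot: [0.108, 3.132, 0.001]
force: [-4.0, 1.3, 21.2]
gripper_width: 0.0093
tilt 13.3 wall z at o=0,90 [210. 231.] n 12 22
[-3.6  1.  21.4] [ 0.22  0.59 -0.04] [527.6 116.  256.2] 0.009319420741364819 [1.080e-01 3.132e+00 1.000e-03]
```

View pics/s5.png

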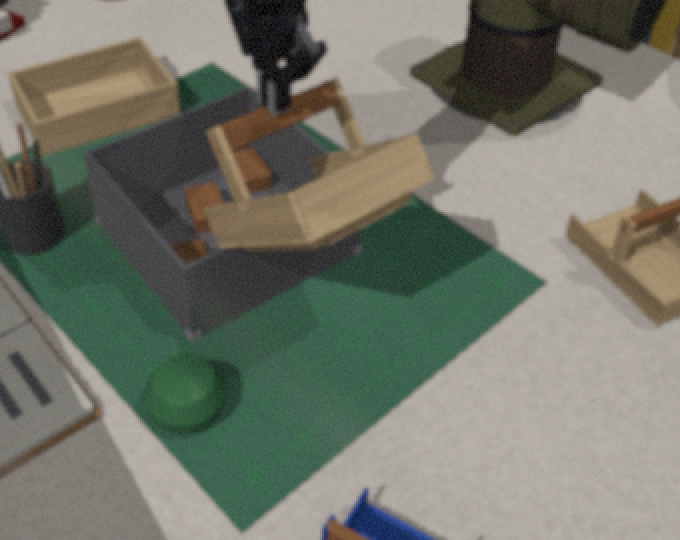

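The tray is tipped about 40° and blocks are visible in the box. I'll count them from the top.

```bash
python3 - <<'E'
from h import *
d=get('top');cv2.imwrite('pics/t5.png',cv2.resize(d['img'][140:300,200:420],None,fx=3,fy=3,interpolation=2))
E
```

```text
(no output)
```

View pics/t5.png

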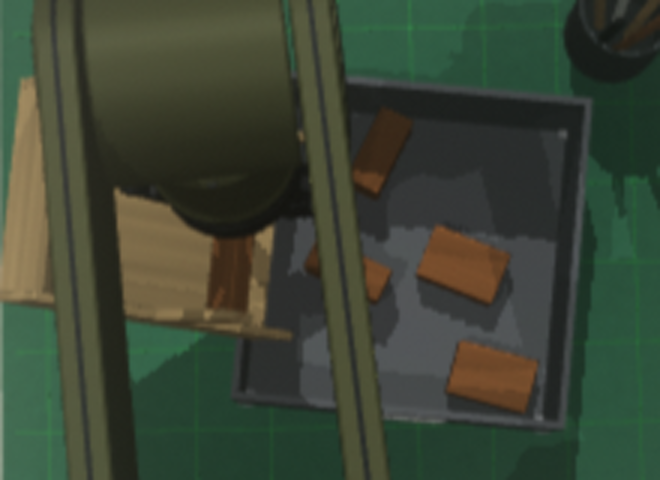

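All four blocks are in the box (crop pixels (382,150), (347,272), (462,265), (492,377)). Reversing the arc now, pressing slightly down to keep the bar in the pads.

```bash
python3 -m creep '{"delta_pos":[[0,2,2],[0,5,4],[0,9,6],[0,13,7],[0,17,8],[0,21,9],[0,26,10],[0,30,11],[0,34,12],[0,38,13],[0,42,14],[0,46,15],[0,50,16],[0,50,16]],"turn":[0,0,0,0,0,0,0,0,0,0,0,0,0,0],"gripper":[5,5,5,5,5,5,5,5,5,5,5,5,5,5]}' 20; python3 m.py
```

```text
time: 18.32
position: [0.5339, 0.1745, 0.2466]
tool_rot: [0.106, 3.122, 0.028]
force: [-8.0, 17.7, 44.3]
gripper_width: 0.0077
tilt -12.4 wall z at o=0,90 [215. 195.] n 14 26
[-8.3 17.4 44.7] [ 3.    1.34 -0.08] [533.9 174.4 246.6] 0.0071949120566794835 [0.106 3.122 0.028]
```

```bash
python3 - <<'E'
from h import *
d=get('scene');a=cv2.resize(d['img'][170:330,280:440],None,fx=3.7,fy=3.7)
d=get('wrist');b=cv2.resize(d['img'],None,fx=.7,fy=.7)
c=np.zeros((592,800,3),np.uint8);c[:,:400]=a[:592,100:500];c[:336,400:]=b[:,24:424];cv2.imwrite('pics/s6.png',c)
E
```

```text
(no output)
```

View pics/s6.png

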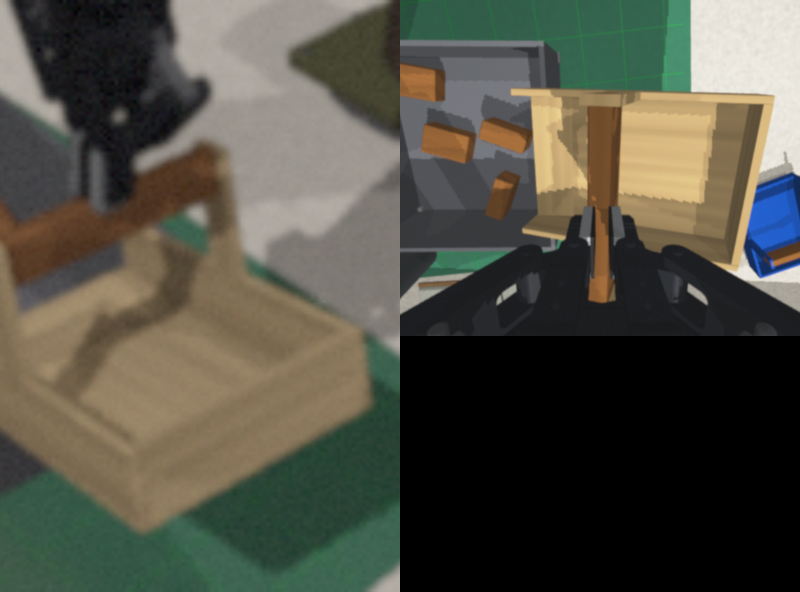

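The four blocks are in the box, but the pads now hold only the bar's top edge. I'll keep the outer finger pushing the bar towards the box, which holds the tray against the rim, while I open and go deeper.

```bash
python3 -m creep '{"delta_pos":[[0,-1,-4],[0,-2,-8],[0,-4,-9],[0,-6,-9],[0,-8,-9],[0,-10,-9],[0,-12,-9],[0,-12,-9],[0,-12,-9]],"turn":[0,0,0,0,0,0,0,0,0],"gripper":[5,5,10,14,18,22,26,26,26]}' 20; python3 - <<'E'
from h import *
s=env.read_state();print(s['force'],s['position'],s['gripper_width'])
d=get('scene');a=cv2.resize(d['img'][170:330,280:440],None,fx=3.7,fy=3.7)
d=get('wrist');b=cv2.resize(d['img'],None,fx=.7,fy=.7)
P=cloud(d).reshape(-1,3)*1000
o=(P-[527.8,123,0])@[.068,.998,0]
m=(P[:,2]>200)&(P[:,2]<270)&(P[:,0]<505)&(P[:,0]>440)
for lo in range(0,120,3):
    k=m&(o>lo)&(o<lo+3)
    if k.sum()>20: print(lo,k.sum(),np.percentile(P[k,2],[10,50,90]).round())
c=np.zeros((592,800,3),np.uint8);c[:,:400]=a[:592,100:500];c[:336,400:]=b[:,24:424];cv2.imwrite('pics/s7.png',c)
E
```

```text
time: 19.22
position: [0.5284, 0.1541, 0.2445]
tool_rot: [0.108, 3.139, 0.001]
force: [1.1, 3.7, 4.2]
gripper_width: 0.0261
[1.10894839 3.6616813  4.21176292] [0.52843621 0.1541013  0.24453685] 0.02614458414271009
21 34 [249. 249. 250.]
24 146 [249. 250. 251.]
27 824 [250. 251. 252.]
30 1091 [252. 253. 253.]
33 1110 [253. 254. 255.]
36 1130 [254. 255. 256.]
39 1006 [252. 255. 256.]
42 815 [245. 249. 257.]
45 686 [238. 241. 250.]
48 318 [234. 236. 245.]
51 91 [233. 237. 239.]
54 79 [227. 230. 233.]
57 70 [219. 223. 225.]
60 60 [212. 216. 218.]
63 50 [206. 209. 211.]
66 27 [202. 203. 204.]
90 29 [200. 201. 201.]
93 84 [200. 201. 202.]
96 94 [201. 202. 203.]
99 102 [202. 204. 205.]
102 91 [204. 205. 206.]
105 104 [205. 206. 207.]
108 113 [206. 207. 208.]
111 105 [207. 208. 210.]
114 111 [209. 210. 211.]
117 118 [210. 211. 212.]
```

View pics/s7.png

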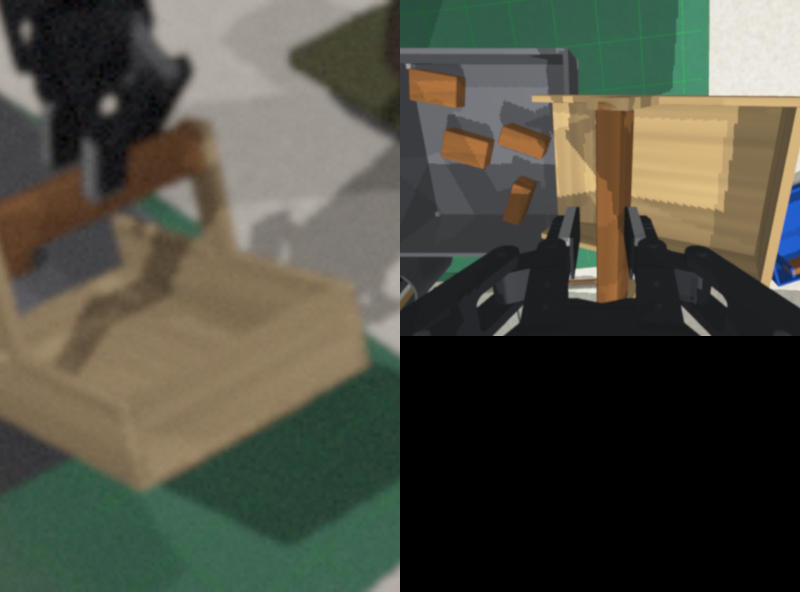

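The outer finger is holding the bar and the tray is safely hooked at about 24°. Now deeper, then close: the flat pads should bring the tray level, clear of the rim.

```bash
python3 -m creep '{"delta_pos":[[0,0,4],[0,0,8],[0,0,12],[0,0,16],[0,0,17],[0,0,17],[0,1,17],[0,2,17],[0,3,17],[0,4,17],[0,4,17],[0,4,17],[0,4,17],[0,4,17]],"turn":[0,0,0,0,0,0,0,0,0,0,0,0,0,0],"gripper":[26,26,26,26,26,26,23,20,17,14,5,5,5,5]}' 60; python3 -c "
from h import *
s=env.read_state();print(s['force'],s['position'],s['gripper_width'],s['ft_torque'])"
```

```text
time: 20.48
position: [0.5283, 0.1584, 0.2275]
tool_rot: [0.108, 3.14, 0.001]
force: [0.3, 4.9, -1.7]
gripper_width: 0.0194
[ 0.3384462   4.92617234 -1.72628173] [0.52833618 0.15840743 0.22745106] 0.019350769458775136 [1.25563213 0.01468624 0.01331849]
```

```bash
python3 -m creep '{"delta_pos":[[0,1,-3],[0,2,-6],[0,2,-10],[0,2,-15],[0,2,-20],[0,2,-20],[0,2,-20]],"turn":[0,0,0,0,0,0,0],"gripper":[5,5,5,5,5,5,5]}' 90; python3 - <<'E'
from h import *
s=env.read_state();print(s['force'],s['position'],s['gripper_width'],s['ft_torque'])
P=cloud(get('wrist')).reshape(-1,3)*1000
o=(P-[527.8,123,0])@[.068,.998,0]
m=(P[:,2]>130)&(P[:,2]<290)&(P[:,0]<505)&(P[:,0]>440)
for lo in range(0,150,6):
    k=m&(o>lo)&(o<lo+3)
    if k.sum()>20: print(lo,k.sum(),np.percentile(P[k,2],[10,50,90]).round())
E
```

```text
time: 21.07
position: [0.5287, 0.1597, 0.2477]
tool_rot: [0.108, 3.139, -0.0]
force: [-0.5, 0.3, -3.5]
gripper_width: 0.0121
[-0.52983903  0.27084861 -3.51851737] [0.52871594 0.15969025 0.24773756] 0.012130256941926633 [-0.04523656 -0.01012084 -0.00146038]
0 410 [160. 161. 201.]
6 402 [160. 161. 201.]
12 401 [160. 161. 201.]
18 297 [160. 161. 200.]
24 124 [220. 272. 273.]
30 1328 [271. 272. 273.]
36 1382 [272. 272. 273.]
42 783 [270. 272. 273.]
48 113 [159. 160. 199.]
54 304 [159. 160. 200.]
60 365 [159. 160. 200.]
66 366 [159. 160. 200.]
72 365 [159. 160. 200.]
78 354 [159. 160. 200.]
84 351 [159. 160. 200.]
90 360 [159. 160. 200.]
96 344 [159. 160. 200.]
102 351 [159. 160. 200.]
108 344 [159. 160. 199.]
114 344 [159. 160. 199.]
120 334 [158. 159. 199.]
126 646 [159. 166. 198.]
132 453 [198. 199. 200.]
```

The tray is level and firmly gripped, carried clear of the rim. Over to the base.

```bash
python3 - <<'E'
from h import *
P=np.load('top0.npy')[170:300,430:545].reshape(-1,3)*1000;Q=P[(P[:,2]>48)&(P[:,2]<62)]
print(cv2.minAreaRect(Q[:,:2].astype(np.float32)))
delta([(500,0,310),(508.8,-321.9,310),(508.8,-321.9,190)],-11.5)
E
```

```text
((508.8472900390625, -321.9490966796875), (142.70094299316406, 201.09873962402344), 78.51762390136719)
d [17.4, -161.3, -62.5]
d [-13.5, -481.8, -62.4]
d [-13.5, -481.8, 57.6]
yaw tool y 86.1 tilt z [ 0. -0. -1.]
turn [np.float64(97.6), np.float64(-82.4), np.float64(277.6)]
```

```bash
python3 -m creep '{"delta_pos":[[0,0,-20],[0,0,-45],[0,0,-60],[4,-25,-62],[8,-55,-62],[12,-85,-62],[16,-115,-62],[17,-150,-62],[14,-185,-62],[11,-220,-62],[8,-255,-62],[5,-290,-62],[2,-325,-62],[-2,-360,-62],[-6,-395,-62],[-10,-430,-62],[-12,-458,-62],[-13.5,-475,-62],[-13.5,-482,-62],[-13.5,-482,-62]],"turn":[0,0,0,6,12,19,26,33,40,47,54,61,68,75,82,88,92,95,97.6,97.6],"gripper":[5,5,5,5,5,5,5,5,5,5,5,5,5,5,5,5,5,5,5,5]}'
python3 - <<'E'
from h import *
d=get('top');P=cloud(d).reshape(-1,3)*1000
s=env.read_state();print(s['gripper_width'],s['force'])
m=(P[:,0]>380)&(P[:,0]<650)&(P[:,1]<-200)&(P[:,1]>-450)
for z in (200,210,220,255,262,268): 
  q=P[m&(P[:,2]>z)&(P[:,2]<z+10)];print(z,len(q), cv2.minAreaRect(q[:,:2].astype(np.float32)) if len(q)>5 else '')
d=get('wrist');P=cloud(d).reshape(-1,3)*1000
q=P[(P[:,2]>256)&(P[:,2]<268)];print('wrist wall',len(q),cv2.minAreaRect(q[:,:2].astype(np.float32)))
q=P[(P[:,2]>325)&(P[:,2]<345)];print('bar',len(q),np.median(q[:,2]))
delta([(508.8,-321.9,160)],-11.5)
E
```

```text
time: 22.78
position: [0.5083, -0.3241, 0.3083]
tool_rot: [-2.437, -1.982, 0.002]
force: [0.7, -0.0, -2.5]
gripper_width: 0.0124
0.012064047892287552 [-0.58508981  1.73221434 -2.56949628]
200 0 
210 1895 ((510.51483154296875, -305.0316467285156), (106.14586639404297, 199.14320373535156), 77.19731903076172)
220 2009 ((507.266845703125, -321.3631896972656), (139.57420349121094, 198.37185668945312), 78.47672271728516)
255 605 ((508.6424255371094, -322.8576354980469), (141.0306396484375, 200.4322509765625), 78.49166107177734)
262 83 ((508.40045166015625, -322.1556701660156), (139.27565002441406, 198.24160766601562), 78.57801055908203)
268 21 ((521.2752075195312, -254.892822265625), (4.9324188232421875, 20.12958526611328), 88.99005889892578)
wrist wall 7788 ((508.4111328125, -321.04571533203125), (134.77804565429688, 200.65098571777344), 78.41616821289062)
bar 13801 333.3020784254129
d [-0.5, 0.6, 148.6]
yaw tool y -11.5 tilt z [-0.001  0.001 -1.   ]
turn [np.float64(0.0), np.float64(-180.0), np.float64(180.0)]
```

Tray centre (508.6, -322.9, yaw -11.5°) is over the base (508.8, -321.9, -11.5°), well inside the 5 mm play. Lowering.

```bash
python3 -m creep '{"delta_pos":[[-0.5,0,25],[-0.5,0,55],[-0.5,0,85],[-0.5,0,110],[-0.5,0,130],[-0.5,0,142],[-0.5,0,146],[-0.5,0,149],[-0.5,0,152],[-0.5,0,155],[-0.5,0,157],[-0.5,0,159],[-0.5,0,161],[-0.5,0,161]],"turn":[0,0,0,0,0,0,0,0,0,0,0,0,0,0],"gripper":[5,5,5,5,5,5,5,5,5,5,5,5,5,5]}'
```

```text
time: 24.05
position: [0.5086, -0.3222, 0.1483]
tool_rot: [-2.433, -1.987, -0.0]
force: [-0.3, -0.1, -3.4]
gripper_width: 0.0118
```

```bash
python3 -m creep '{"delta_pos":[[0,0,1],[0,0,2],[0,0,3],[0,0,3],[0,0,3]],"turn":[0,0,0,0,0],"gripper":[5,5,5,5,5]}'
```

```text
time: 24.47
position: [0.5087, -0.3226, 0.1471]
tool_rot: [2.432, 1.986, 0.0]
force: [-3.4, 1.2, 6.9]
gripper_width: 0.0117
```

Seated: weight off and pressing 7 N. Release, retreat and check.

```bash
python3 -m creep '{"delta_pos":[[0,0,-1],[0,0,-1],[0,0,-1],[0,0,-1],[0,0,-1],[0,0,-10],[0,0,-40],[0,0,-80],[0,0,-120],[0,0,-150],[0,0,-150],[0,0,-150]],"turn":[0,0,0,0,0,0,0,0,0,0,0,0],"gripper":[18,28,40,40,40,45,45,45,45,45,45,45]}'
python3 - <<'E'
from h import *
d=get('wrist');P=cloud(d).reshape(-1,3)*1000
q=P[(P[:,2]>90)&(P[:,2]<106)&(np.hypot(P[:,0]-509,P[:,1]+322)<140)];print('wall',cv2.minAreaRect(q[:,:2].astype(np.float32)),np.percentile(q[:,2],[5,50,95]))
n=np.linalg.lstsq(np.c_[q[:,:2]-[509,-322],np.ones(len(q))],q[:,2],rcond=None)[0];print('plane',n)
q=P[(P[:,2]>150)&(P[:,2]<185)&(np.hypot(P[:,0]-509,P[:,1]+322)<90)];print('bar top',len(q),np.median(q[:,2]))
t=get('top');s=get('scene')
a=cv2.resize(t['img'][110:310,260:560],(600,400));b=cv2.resize(s['img'][150:330,150:420],(600,400))
cv2.imwrite('pics/f.png',cv2.resize(np.vstack([a,b]),(450,600)));print(env.read_state()['force'])
E
```

```text
time: 25.47
position: [0.5099, -0.3231, 0.2987]
tool_rot: [2.429, 1.983, 0.002]
force: [0.3, 0.2, -0.0]
gripper_width: 0.0447
wall ((509.186767578125, -324.0399475097656), (140.10952758789062, 199.91738891601562), 78.4322280883789) [ 92.10900234  99.34424631 100.68918931]
plane [7.68576801e-04 1.08596183e-02 9.85879712e+01]
bar top 3773 171.5486568461707
[ 0.54948132  0.51848129 -0.49637942]
```

View pics/f.png

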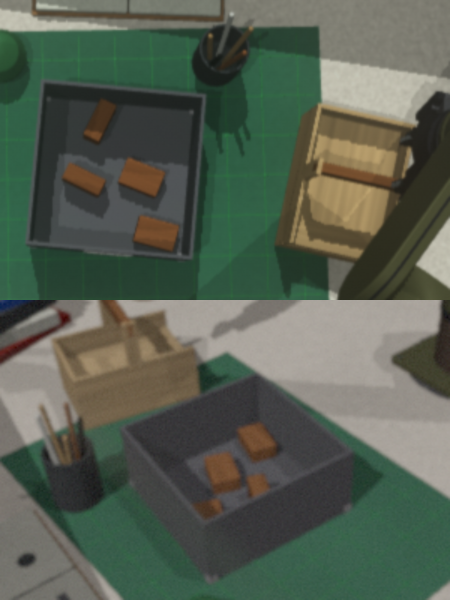

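The four blocks are in the box and the tray is seated: bar top at 171.5 mm (171 expected), walls at 99.3 mm (99 expected), level. Handing in.

```bash
python3 -c "
from plant import env
print(env.hand_in())"
```

```text
the job is handed in; nothing more can be done
None
```

The job is done and handed in at about 25.5 s: all four blocks are in the box and the empty tray is stacked on the base and released.

**How it was done:** The moves can't tilt the tool, so I hooked the tray's foot behind the box's +y wall and pivoted it about the rim to about 40°.

**What went wrong on the way:**
- **First tip:** gripping the full height of the bar stalled at about 5°. I set the tray down beside the box and regripped only the top of the bar.
- **Second tip:** on the way back from pouring, the pads slid up to the bar's top edge and the wrist force reached about 45 N. I held the tray against the rim with one finger, regripped deeper and carried on.

**Last checks:**
- **Blocks:** the final pictures show all four in the box.
- **Tray:** bar top is at 171.5 mm (171 expected) and wall tops at 99.3 mm (99 expected), so the foot is fully down. It is level to within about 0.6°.
- **Position:** the two tray readings differ by about 1 mm, and both put it within about 2 mm of the base centre.
- **Gripper:** it is 15 cm clear of the tray, reading no significant force.
- **Paperweight and pen pot:** I never went near either. The pen pot stands as before; the paperweight is only partly in the last picture, so I did not check it fully.

I viewed 12 pictures, two over the budget of 10, because of the regrip and the final check.

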